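# Reset the tripped breaker and run the lamp test

## Robot

A 6-joint arm with a two-finger parallel gripper is mounted at the origin on the work surface. World frame = base frame: x ahead of the robot, y to its left, z up, the work surface at z = 0. Lengths are in m, angles in rad, forces in N, time in s.
With the tool pointing down it reaches from about 0.3 to 0.775 m from the base axis. Payload 14.6 kg.
Tool frame: the origin (TCP) lies on the centre line of the jaws, within the pads' length; the fingertips stand ctrl.tcp_to_tips ahead of it and the grasp point (between the pads) lies 2 mm behind it (ctrl.tcp_to_tips is the distance from the TCP to the fingertips, in m); z points along the fingers, y is the line along which they close (so a half turn about z gives the same grasp; the last joint's range is limited). The gripper opens to 94 mm and grips with 3 to 60 N. Pads are 16 mm wide; open, the fingers measure 119 mm over their backs; the gripper's body (75 mm by 177 mm) begins 78 mm behind the grasp point.
Start: joints at [1.105, 0.3, 1.521, -0, 1.321, -0.067], TCP at [0.214, 0.507, 0.222] pointing down, gripper open.
Joint ranges: [-3.03, 3.03], [-0.79, 2.21], [0.23, 2.52], [-1.04, 4.18], [0, 3.07], [-2.55, 2.55]. Speed limits (rad/s): [2.22, 2.22, 2.57, 3.14, 3.14, 3.14].

## Interface

Orientations are given as [roll, pitch, yaw] about the fixed x, y, z axes, in that order (R = Rz(yaw) Ry(pitch) Rx(roll)).
In Python, from station import telemetry, viewer, hand_in, ctrl gives the robot as it stands.
- The arm moves only by the tool step_arm, never from a script. Its argument "plan" is a list of rows, each an object of numbers: "dx", "dy", "dz": the shift along the tool's x, y, z scaled (see below); "rx", "ry", "rz": the turn, a rotation vector about the tool's x, y, z scaled (see below); "claw": the closure, from 0 (fully open) to 1 (shut). In form: [{"dx": .., "dy": .., "dz": .., "rx": .., "ry": .., "rz": .., "claw": ..}, ...]. A call has 1 to 10 rows; each row shifts and turns the commanded pose from where the row before left it, along the tool's axes as they then stand; what a row does not reach is not made up. The controller multiplies each number of a shift by 0.1 m and each number of a turn by 90 degrees. A row lasts 1/10 s, in which the tool goes at most 50 mm and 8.59 degrees, less where a joint would pass 70% of its speed; a pose out of reach is approached as far as the arm can. A call with a number of a shift or a turn outside -1 to 1 is refused whole. A call with a gripper value outside its range is refused whole. The fingers move at their own pace and stop on an object; "grip_force" is the grip in N (left out, the last holds). Time passes only in rows, so rows that do not move let the fingers close. It gives the time, the measured TCP pose, the force, the opening and the grip force at its end, in the units of the state.
- telemetry.get_obs(): the state, without advancing time (a new reading comes with each control period).
- viewer.camera(name): name is "side" or "top"; returns a dict with "img" (384x512x3 uint8, red, green, blue), "z_map" (384x512 float32, m along the optical axis (not along the pixel's ray), 0 where there is no reading), "fx", "fy", "cx", "cy" (pixels), "R" (3x3) and "t" (3): a world point X has camera coordinates R X + t. Camera axes: x right, y down, z forward; pixel columns grow to the right and rows downward; lengths in m; the calibration is good to about 2 mm. A picture is of the moment at which its call begins.
- hand_in(): hands the job in; it is judged then, once.
Trained networks look in a picture, given as the dict that the camera call returned (one of the last four; its "shot" number tells which), for a name from the list of things; names that differ only in an ending like _2 or _b are one class to them, and where a whole thing is asked for, a point or a joint stands for the part that bears it (a point fixed in the world has none). Each returns a list of dicts, best first, with "score" (0 to 1); they miss things now and then, are a little off and sometimes report something else, mostly with a low value. They report only what shows in the picture. A call takes as long as a camera call.
- viewer.recognise(target, picture): "rect" ([left, top, right, bottom] in pixels, round what is visible of it).
The state is a dict: "time_s": time; "qpos": joint angles; "joint_vel": joint speeds; "tau": joint torques, N m; "ee_pos": TCP position; "eef_rot": TCP orientation; "force": force on the tool from outside, world axes, zero at the start; "moment": the same for the moment, N m; "grip_width": finger opening in m; "grip_force": force on a finger pad.
Only numpy, scipy, OpenCV 4.12 (cv2) and the standard library are available. Lean on these libraries where they do the work, as an engineer would, in place of code of your own. Each camera call takes 0.05 s, during which the arm holds its last target. There are 200 camera calls.

## Task

With the closed fingertips, gently push the popped-out red breaker (the one without the yellow collar) fully home, level with the black and blue ones. Then press the green button on the test box fully down, keep it down for about a second, let it come up again and withdraw. Do not touch any other breaker or button, above all the red one locked out with the yellow collar, and do not move or pick up any of the loose things.

Things in the scene. Friction and masses are not known exactly. Their poses are not given: they have to be found in the camera images.
- panel: Breaker panel: an aluminium sheet 110 x 300 mm on a white wooden jig, fixed to the cart, its flat top 60 mm above the cart's surface; origin at the centre of its underside; y runs along the row of breakers. The row of five push-in breakers, 52 mm apart, lies on the panel's middle line (x = 0, y = -104, -52, 0, 52, 104 mm), in any order. Each breaker is a knob with an 24 mm cap, 7 mm thick, on a 16 mm white stem, moving straight up and down.
- tripped_top (a point): Tripped breaker, red cap, no collar: point at the centre of the cap's top face. Popped out, it stands about 22 mm above the panel top with its white stem showing; fully home it stands 12 mm above it, level with the black and blue caps.
- tripped_knob (a joint): Travel of the tripped breaker's knob in m: about 0 popped out, 0.010 fully home against its stop. It has no spring: it slides against about 3.5 N of friction and stays where it is left.
- locked_top (a point): Locked-out breaker, red cap, with a yellow collar (38 mm across, standing 13 mm above the panel) around its stem: point at the centre of the cap's top face. It stands 22 mm above the panel top, pulled on purpose; must not be touched.
- black_a_top (a point): One of two black-capped breakers, fully home: point at the centre of the cap's top face. 12 mm above the panel top; not to be touched.
- black_b_top (a point): The other black-capped breaker, fully home: point at the centre of the cap's top face. 12 mm above the panel top; not to be touched.
- blue_brk_top (a point): Blue-capped breaker, fully home: point at the centre of the cap's top face. 12 mm above the panel top; not to be touched.
- testbox: Indicator test box: grey, 110 x 250 x 50 mm, fixed to the cart, with flat lamp windows (inert) along its +x side; origin at the centre of its underside. Three push buttons, 24 mm across and at least 58 mm apart, stand in a row along y on its top (x = 0, y = -88, -30, 28 mm), in any order; a loose black relay stands at the +y end.
- green_btn_top (a point): Green test button (24 mm across, black housing): point at the centre of the cap's top face. Released, its top is 22 mm above the box top; the housing around it is 40 mm across and 12 mm high.
- green_btn (a joint): Travel of the green button in m: 0 released, 0.006 fully down. A spring returns it; fully down takes about 5 N.
- yellow_btn_top (a point): Yellow button: point at the centre of the cap's top face. Not to be touched.
- white_btn_top (a point): White button: point at the centre of the cap's top face. Not to be touched.
- relay: Loose black relay, 24 x 24 x 28 mm, standing on the test box; origin at the centre of its underside.
- screwdriver: Loose screwdriver with red handle lying on the cart; origin under its middle.
- wrench: Loose steel wrench lying on the cart; origin under its middle.
- tape: Loose roll of blue tape, 80 mm across, 24 mm high; origin at the centre of its underside.
- spraycan: Loose white can, 60 mm across, 150 mm high, upright; origin at the centre of its underside.
- plug: Loose metal connector shell, 55 x 40 x 16 mm; origin at the centre of its underside.
- crimper: Loose crimping pliers with red handles, about 180 mm long, 14 mm high, lying on the cart; origin under the pivot.

How it is judged:
On the way, in this order (a step that is already met when the one before it is completed fails the run):
1. the tripped red breaker is fully home (value of joint tripped_knob above 0.008 m), for 0.1 s.
2. the green button is held down, the breaker home (value of joint tripped_knob above 0.008 m and value of joint green_btn above 0.004 m), for 0.5 s.
At the end, for the whole second after the job is handed in: The tripped breaker is within 2 mm of fully home, all three buttons are up (within 1 mm), and every loose thing is within 15 mm of where it started (value of joint tripped_knob above 0.008 m and value of joint each of green_btn, yellow_btn, white_btn below 0.001 m and distance of each of relay, screwdriver, wrench, tape, spraycan, plug, crimper from where it was at the start of the episode below 0.015 m); the robot touches nothing.
It fails at once if another breaker (locked-out, black or blue) was touched (contact force between any of the fingers, the arm and locked above 1.5 N or contact force between any of the fingers, the arm and black_a above 1.5 N or contact force between any of the fingers, the arm and black_b above 1.5 N or contact force between any of the fingers, the arm and blue_brk above 1.5 N).
It fails at once if the yellow or white button was touched (contact force between any of the fingers, the arm and yellow_btn_base above 1.5 N or contact force between any of the fingers, the arm and white_btn_base above 1.5 N).
It fails at once if the tripped breaker or the green button was pressed too hard (over 40 N) (contact force between any of the fingers, the arm and tripped above 40 N or contact force between any of the fingers, the arm and green_btn_base above 40 N).
It fails at once if the green button was pressed before the breaker was home (value of joint green_btn above 0.003 m and value of joint tripped_knob below 0.008 m).
It fails at once if a loose thing was moved or lifted (over 15 mm) (distance of any of relay, screwdriver, wrench, tape, spraycan, plug, crimper from where it was at the start of the episode above 0.015 m).
It also fails if it takes over 45 s, if anything falls off the work surface, if the arm or the gripper's body presses on something with over 40 N, if the wrist force passes 120 N, or if a joint passes its speed limit or range.

## Working session

There is one attempt and no reset: what is moved stays moved. The work goes in short steps, Python scripts to look and compute and a tool call to move; the robot and the scene stay as the last step left them, time stands still between calls to the robot, and variables do not carry over. Pictures are saved under pics/ and viewed, at most 10 in all, crops included, and the job is handed in when it is done.

Besides the shell and the picture viewer there is one more tool, called after "Request:" in YAML: its name, and indented under it one key for each argument. step_arm: Moves the arm, as the interface text tells. Shifts and turns lie within -1 to 1; 1 stands for 0.1 m of shift or 90 degrees of turn. Its arguments: {"type":"object","properties":{"plan":{"type":"array"},"grip_force":{"type":"number"}},"required":["plan"]}

```bash
mkdir -p pics
cat > h.py <<'E'
import numpy as np, cv2
from station import telemetry, viewer, hand_in, ctrl
def world(c,u,v,z=None):
    z=c["z_map"][int(round(v)),int(round(u))] if z is None else z
    p=np.array([(u-c["cx"])/c["fx"]*z,(v-c["cy"])/c["fy"]*z,z])
    return np.array(c["R"]).T@(p-np.array(c["t"]))
def cloud(c):
    h,w=c["z_map"].shape; u,v=np.meshgrid(np.arange(w),np.arange(h)); z=c["z_map"]
    p=np.stack([(u-c["cx"])/c["fx"]*z,(v-c["cy"])/c["fy"]*z,z],-1)
    return (p-np.array(c["t"]))@np.array(c["R"])
def save(c,n): cv2.imwrite("pics/"+n,cv2.cvtColor(c["img"],cv2.COLOR_RGB2BGR))
E
python3 - <<'E'
from h import *
o=telemetry.get_obs(); print(o["time_s"],o["ee_pos"],o["eef_rot"],o["force"],ctrl.tcp_to_tips)
ims=[]
for n in ("top","side"):
    c=viewer.camera(n); save(c,n+"0.png")
    print(n,-np.array(c["R"]).T@np.array(c["t"]))
    for t in ("tripped_top","locked_top","black_a_top","blue_brk_top","green_btn_top","yellow_btn_top","white_btn_top","relay","panel","testbox","spraycan"):
        for r in viewer.recognise(t,c)[:2]:
            b=r["rect"]; print(t,round(r["score"],2),np.round(b),np.round(world(c,(b[0]+b[2])/2,(b[1]+b[3])/2),3))
E
```

```text
0.0 [0.21344213 0.50662365 0.22188504] [-3.14042763e+00 -8.58251196e-05  2.74286068e+00] [-0.51668665  0.32048886  0.79755056] 0.017
top [ 0.39804688 -0.00991054  1.26763872]
tripped_top 0.46 [338. 208. 343. 213.] [ 0.482 -0.253  0.08 ]
locked_top 0.49 [320. 205. 325. 209.] [ 0.49  -0.202  0.08 ]
black_a_top 0.42 [213. 182. 223. 191.] [0.545 0.088 0.071]
black_a_top 0.4 [281. 195. 288. 203.] [ 0.513 -0.099  0.072]
blue_brk_top 0.57 [299. 200. 308. 207.] [ 0.5   -0.151  0.074]
blue_brk_top 0.39 [215. 184. 223. 189.] [0.545 0.084 0.075]
green_btn_top 0.52 [279. 194. 289. 202.] [ 0.515 -0.097  0.072]
yellow_btn_top 0.6 [194. 182. 202. 186.] [0.552 0.144 0.071]
relay 0.57 [146. 164. 159. 174.] [0.592 0.27  0.08 ]
panel 0.98 [266. 181. 379. 235.] [ 0.489 -0.201  0.082]
testbox 0.92 [142. 160. 238. 208.] [0.553 0.167 0.049]
spraycan 0.85 [ 62. 169. 106. 198.] [0.538 0.431 0.152]
spraycan 0.69 [143. 158. 239. 208.] [0.558 0.166 0.048]
side [ 0.00707361 -0.84109624  0.80263223]
tripped_top 0.4 [319. 200. 372. 229.] [ 0.755 -0.111  0.008]
locked_top 0.65 [276. 236. 288. 245.] [ 0.509 -0.157  0.07 ]
locked_top 0.61 [286. 248. 296. 248.] [ 0.5   -0.203  0.084]
black_a_top 0.46 [267. 219. 273. 232.] [ 0.514 -0.1    0.074]
blue_brk_top 0.58 [274. 235. 286. 242.] [ 0.506 -0.153  0.074]
green_btn_top 0.55 [240. 185. 242. 193.] [0.541 0.079 0.071]
yellow_btn_top 0.6 [227. 176. 238. 180.] [0.552 0.14  0.071]
white_btn_top 0.46 [221. 164. 230. 172.] [0.56  0.194 0.073]
relay 0.4 [217. 153. 229. 164.] [0.586 0.255 0.065]
testbox 0.77 [197. 157. 266. 221.] [0.535 0.122 0.05 ]
spraycan 0.88 [168. 107. 194. 158.] [0.534 0.424 0.097]
```

Run:
```python
from h import *
a=cv2.imread("pics/top0.png")[140:250,50:410]; cv2.imwrite("pics/a.png",cv2.resize(a,None,fx=2.2,fy=2.2,interpolation=cv2.INTER_CUBIC))
b=cv2.imread("pics/side0.png")[100:320,150:400]; 
b=cv2.resize(b,(800,704)) if 0 else cv2.resize(b,None,fx=1.4,fy=1.4,interpolation=cv2.INTER_CUBIC)
a=cv2.imread("pics/a.png"); W=800
cv2.imwrite("pics/ab.png",np.vstack([cv2.copyMakeBorder(x,0,0,0,W-x.shape[1],cv2.BORDER_CONSTANT) for x in (a,b)]))
```

```text
(no output)
```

View pics/ab.png

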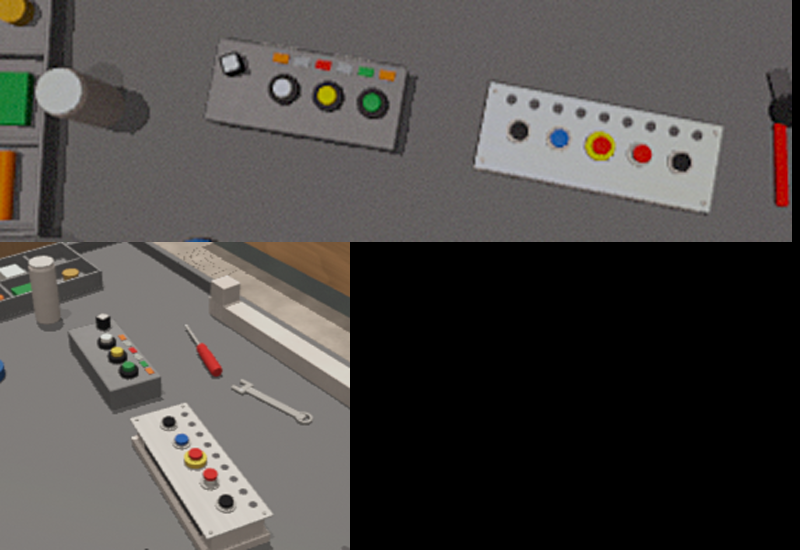

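The row, from +y to -y, is black, blue, locked red with collar (600,146), tripped red (641,154), black. The green button is at (372,102). Next I'll measure colour centroids and intersect their rays with the known heights.

```bash
cat > m.py <<'E'
from h import *
def ray(c,u,v,z):
    C=-np.array(c["R"]).T@np.array(c["t"]); d=world(c,u,v,1.0)-C
    return C+d*(z-C[2])/d[2]
def blobs(c,ctr,z,col,rad=.03):
    P=cloud(c); hsv=cv2.cvtColor(c["img"],cv2.COLOR_RGB2HSV).astype(int); H,S,V=[hsv[...,i] for i in range(3)]
    m={"red":((H<6)|(H>172))&(S>150),"green":(H>45)&(H<90)&(S>110),"blue":(H>95)&(H<125)&(S>120),"yellow":(H>20)&(H<35)&(S>150)}[col]&(V>60)
    m&=(np.hypot(P[...,0]-ctr[0],P[...,1]-ctr[1])<rad)&(P[...,2]>z-.008)
    v,u=np.nonzero(m)
    return len(u), np.round(ray(c,u.mean(),v.mean(),z),4) if len(u) else None, np.round(np.median(P[m][:,2]),3) if len(u) else None
def allb(names=("top","side")):
    for n in names:
        c=viewer.camera(n)
        for nm,ctr,z,col in (("trip",(.482,-.253),.082,"red"),("lock",(.490,-.202),.082,"red"),("blue",(.502,-.151),.072,"blue"),("green",(.541,.083),.072,"green"),("yellow",(.552,.141),.072,"yellow")):
            print(n,nm,*blobs(c,ctr,z,col,.025))
if __name__=="__main__":
    allb(); o=telemetry.get_obs(); print(o["ee_pos"],o["eef_rot"])
E
python3 m.py
```

```text
top trip 52 [ 0.4848 -0.2544  0.082 ] 0.082
top lock 44 [ 0.4938 -0.2036  0.082 ] 0.083
top blue 46 [ 0.5037 -0.1524  0.072 ] 0.073
top green 57 [0.5465 0.0855 0.072 ] 0.072
top yellow 60 [0.5551 0.1428 0.072 ] 0.073
side trip 64 [ 0.4832 -0.2585  0.082 ] 0.081
side lock 56 [ 0.4924 -0.207   0.082 ] 0.081
side blue 53 [ 0.5015 -0.156   0.072 ] 0.072
side green 40 [0.5428 0.0794 0.072 ] 0.071
side yellow 43 [0.5505 0.1357 0.072 ] 0.07
[0.21357656 0.50683014 0.2224554 ] [3.14156220e+00 1.12701704e-06 2.74281966e+00]
```

Request:
step_arm:
  plan:
    - {"dx": -0.3,"dy": 0.3,"claw": 1}
    - {"dx": -0.35,"dy": 0.35,"claw": 1}
    - {"dx": -0.35,"dy": 0.35,"claw": 1}
    - {"dx": -0.35,"dy": 0.35,"claw": 1}
    - {"dx": -0.35,"dy": 0.35,"claw": 1}
  grip_force: 10

```text
$.plan[0]: bad value
```

Request:
step_arm:
  plan:
    - {"dx": -0.1,"dy": -0.1,"dz": 0,"rx": 0,"ry": 0,"rz": 0,"claw": 1}
    - {"dx": -0.27,"dy": -0.3,"dz": 0,"rx": 0,"ry": 0,"rz": 0,"claw": 1}
    - {"dx": -0.27,"dy": -0.3,"dz": 0,"rx": 0,"ry": 0,"rz": 0,"claw": 1}
    - {"dx": -0.27,"dy": -0.3,"dz": 0,"rx": 0,"ry": 0,"rz": 0,"claw": 1}
    - {"dx": -0.27,"dy": -0.3,"dz": 0,"rx": 0,"ry": 0,"rz": 0,"claw": 1}
    - {"dx": -0.27,"dy": -0.3,"dz": 0,"rx": 0,"ry": 0,"rz": 0,"claw": 1}
    - {"dx": -0.27,"dy": -0.3,"dz": 0,"rx": 0,"ry": 0,"rz": 0,"claw": 1}
    - {"dx": -0.27,"dy": -0.3,"dz": 0,"rx": 0,"ry": 0,"rz": 0,"claw": 1}
    - {"dx": -0.27,"dy": -0.3,"dz": 0,"rx": 0,"ry": 0,"rz": 0,"claw": 1}
    - {"dx": -0.27,"dy": -0.3,"dz": 0,"rx": 0,"ry": 0,"rz": 0,"claw": 1}
  grip_force: 10

```text
time_s: 2.3
ee_pos: [0.3378, 0.1484, 0.2225]
eef_rot: [3.141, 0.001, 2.743]
force: [-0.1, 0.3, 0.8]
grip_width: 0.0174
grip_force: 0.0
```

Request:
step_arm:
  plan:
    - {"dx": -0.32,"dy": -0.35,"dz": 0,"rx": 0,"ry": 0,"rz": 0,"claw": 1}
    - {"dx": -0.32,"dy": -0.35,"dz": 0,"rx": 0,"ry": 0,"rz": 0,"claw": 1}
    - {"dx": -0.32,"dy": -0.35,"dz": 0,"rx": 0,"ry": 0,"rz": 0,"claw": 1}
    - {"dx": -0.32,"dy": -0.35,"dz": 0,"rx": 0,"ry": 0,"rz": 0,"claw": 1}
    - {"dx": -0.32,"dy": -0.35,"dz": 0,"rx": 0,"ry": 0,"rz": 0,"claw": 1}
    - {"dx": -0.32,"dy": -0.35,"dz": 0,"rx": 0,"ry": 0,"rz": 0,"claw": 1}
    - {"dx": -0.32,"dy": -0.35,"dz": 0,"rx": 0,"ry": 0,"rz": 0,"claw": 1}
    - {"dx": -0.32,"dy": -0.35,"dz": 0.1,"rx": 0,"ry": 0,"rz": 0,"claw": 1}
    - {"dx": -0.2,"dy": -0.2,"dz": 0.3,"rx": 0,"ry": 0,"rz": 0,"claw": 1}
    - {"dx": 0,"dy": 0,"dz": 0.2,"rx": 0,"ry": 0,"rz": 0,"claw": 1}

```text
time_s: 3.3
ee_pos: [0.4751, -0.2361, 0.1605]
eef_rot: [-3.141, -0.001, 2.74]
force: [-0.3, 0.1, -1.2]
grip_width: 0.0005
grip_force: 0.0
```

```bash
cat > go.py <<'E'
import sys
from h import *
o=telemetry.get_obs(); p=o["ee_pos"]; y=o["eef_rot"][2]
d=np.array([float(sys.argv[1]),float(sys.argv[2])])-p[:2]
print("t",round(o["time_s"],2),"pos",np.round(p,4),"tips z",round(p[2]-ctrl.tcp_to_tips,4),"F",np.round(o["force"],1),"w",o["grip_width"])
print("dx,dy units",np.round([(d@[np.cos(y),np.sin(y)])*10,(d@[np.sin(y),-np.cos(y)])*10],3))
E
python3 - <<'E'
from h import *
c=viewer.camera("side"); save(c,"s1.png"); a=c["img"][150:300,200:380][...,::-1]
d=viewer.camera("top"); b=d["img"][150:250,250:400][...,::-1]
a=cv2.resize(a,None,fx=3,fy=3,interpolation=2);b=cv2.resize(b,None,fx=2.2,fy=2.2,interpolation=2)
b=cv2.copyMakeBorder(b,0,a.shape[0]-b.shape[0],0,0,0); cv2.imwrite("pics/s1.png",np.hstack([a,b])[:, :800])
E
python3 go.py .4845 -.2555
```

```text
t 3.4 pos [ 0.474  -0.2333  0.1598] tips z 0.1428 F [ 0.4 -0.1  0.8] w 0.0004397956076880356
dx,dy units [-0.183 -0.163]
```

View pics/s1.png

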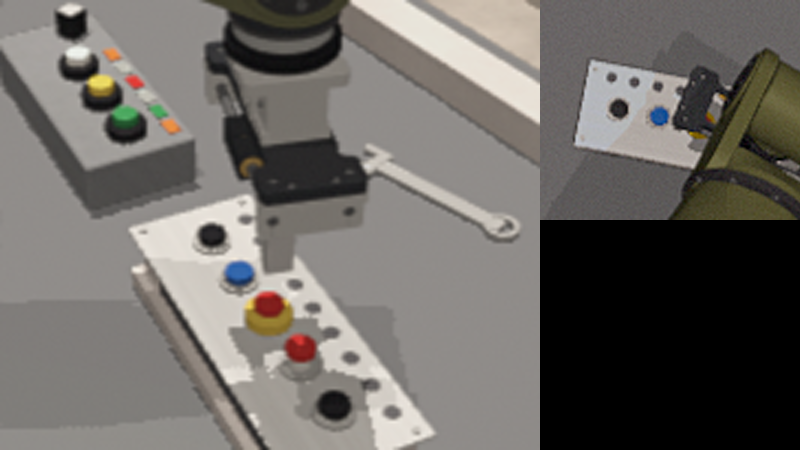

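The side view shows the closed fingers above the panel, with the tripped red cap at (300,348) in clear view and the locked one at (268,305). I'll centre over the tripped cap and descend to about 8 mm above it.

Request:
step_arm:
  plan:
    - {"dx": -0.1,"dy": -0.08,"dz": 0,"rx": 0,"ry": 0,"rz": 0,"claw": 1}
    - {"dx": -0.08,"dy": -0.08,"dz": 0,"rx": 0,"ry": 0,"rz": 0,"claw": 1}
    - {"dx": 0,"dy": 0,"dz": 0.15,"rx": 0,"ry": 0,"rz": 0,"claw": 1}
    - {"dx": 0,"dy": 0,"dz": 0.15,"rx": 0,"ry": 0,"rz": 0,"claw": 1}
    - {"dx": 0,"dy": 0,"dz": 0.15,"rx": 0,"ry": 0,"rz": 0,"claw": 1}
    - {"dx": 0,"dy": 0,"dz": 0.07,"rx": 0,"ry": 0,"rz": 0,"claw": 1}
    - {"dx": 0,"dy": 0,"dz": 0,"rx": 0,"ry": 0,"rz": 0,"claw": 1}

```text
time_s: 4.1
ee_pos: [0.4863, -0.2551, 0.1106]
eef_rot: [-3.142, -0.0, 2.743]
force: [-0.2, 0.1, 1.0]
grip_width: 0.0007
grip_force: 0.0
```

```bash
python3 go.py .4845 -.2555
python3 - <<'E'
from h import *
c=viewer.camera("side"); a=c["img"][190:280,240:340][...,::-1]
cv2.imwrite("pics/s2.png",cv2.resize(a,None,fx=6,fy=6,interpolation=2))
E
```

```text
t 4.1 pos [ 0.4863 -0.2551  0.1106] tips z 0.0936 F [-0.2  0.1  1. ] w 0.0006752230041879666
dx,dy units [ 0.015 -0.011]
```

View pics/s2.png

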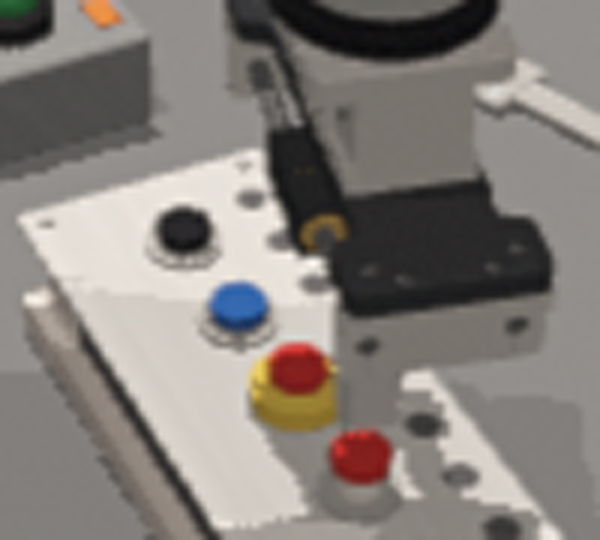

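Run:
```python
from h import *
c=viewer.camera("side"); P=cloud(c)
def pr(X):
    q=np.array(c["R"])@X+np.array(c["t"]); return np.round([(c["fx"]*q[0]/q[2]+c["cx"]-240)*6,(c["fy"]*q[1]/q[2]+c["cy"]-190)*6])
o=telemetry.get_obs(); p=o["ee_pos"]
print("tip",pr(p-[0,0,.017]),"up",pr(p+[0,0,.01]),"cap",pr(np.array([.4845,-.2555,.082])),"lock",pr(np.array([.4938,-.2036,.082])))
m=(np.hypot(P[...,0]-p[0],P[...,1]-p[1])<.03)&(P[...,2]>.09)&(P[...,2]<.125)
Q=P[m]; print(len(Q),Q.min(0),Q.max(0),np.median(Q,0))
a=c["img"][210:275,280:320][...,::-1]; cv2.imwrite("pics/s3.png",cv2.resize(a,None,fx=9,fy=9,interpolation=2))
```

```text
tip [363. 420.] up [365. 364.] cap [357. 448.] lock [293. 359.]
89 [ 0.47252483 -0.26982722  0.09283214] [ 0.49081516 -0.24084075  0.12461482] [ 0.48065062 -0.26419492  0.11238777]
```

View pics/s3.png

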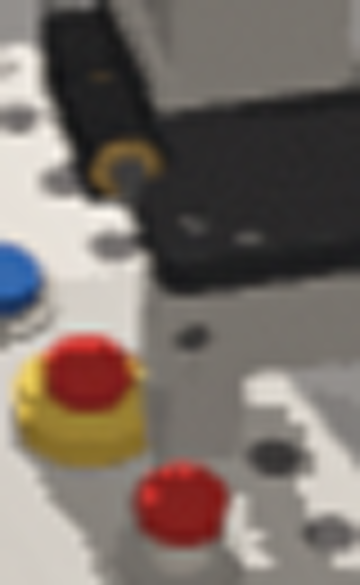

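The fingertips sit where predicted, directly above the tripped cap, which is at (180,505) in this crop. Pushing gently.

Request:
step_arm:
  plan:
    - {"dx": 0.015,"dy": -0.01,"dz": 0.05,"rx": 0,"ry": 0,"rz": 0,"claw": 1}
    - {"dx": 0,"dy": 0,"dz": 0.03,"rx": 0,"ry": 0,"rz": 0,"claw": 1}
    - {"dx": 0,"dy": 0,"dz": 0.02,"rx": 0,"ry": 0,"rz": 0,"claw": 1}
    - {"dx": 0,"dy": 0,"dz": 0.02,"rx": 0,"ry": 0,"rz": 0,"claw": 1}
    - {"dx": 0,"dy": 0,"dz": 0.02,"rx": 0,"ry": 0,"rz": 0,"claw": 1}
    - {"dx": 0,"dy": 0,"dz": 0.02,"rx": 0,"ry": 0,"rz": 0,"claw": 1}
    - {"dx": 0,"dy": 0,"dz": 0,"rx": 0,"ry": 0,"rz": 0,"claw": 1}

```text
time_s: 4.9
ee_pos: [0.4845, -0.2552, 0.0943]
eef_rot: [-3.142, 0.0, 2.743]
force: [-0.6, -0.1, -0.7]
grip_width: 0.0005
grip_force: 0.0
```

```bash
python3 go.py .4845 -.2555
```

```text
t 4.9 pos [ 0.4845 -0.2552  0.0943] tips z 0.0773 F [-0.6 -0.1 -0.7] w 0.0005461897831031404
dx,dy units [-0.002 -0.003]
```

Request:
step_arm:
  plan:
    - {"dx": 0,"dy": 0,"dz": 0.015,"rx": 0,"ry": 0,"rz": 0,"claw": 1}
    - {"dx": 0,"dy": 0,"dz": 0.015,"rx": 0,"ry": 0,"rz": 0,"claw": 1}

```text
time_s: 5.1
ee_pos: [0.4845, -0.2552, 0.0915]
eef_rot: [-3.142, 0.0, 2.743]
force: [-0.1, -0.3, 3.6]
grip_width: 0.0002
grip_force: 1.7
```

Request:
step_arm:
  plan:
    - {"dx": 0,"dy": 0,"dz": 0.01,"rx": 0,"ry": 0,"rz": 0,"claw": 1}

```text
time_s: 5.2
ee_pos: [0.4845, -0.2552, 0.0904]
eef_rot: [-3.142, 0.0, 2.743]
force: [-1.0, -0.1, 2.9]
grip_width: 0.0004
grip_force: 1.7
```

Request:
step_arm:
  plan:
    - {"dx": 0,"dy": 0,"dz": 0.01,"rx": 0,"ry": 0,"rz": 0,"claw": 1}

```text
time_s: 5.3
ee_pos: [0.4845, -0.2552, 0.0894]
eef_rot: [-3.142, 0.0, 2.743]
force: [-0.8, 0.5, 3.5]
grip_width: 0.0003
grip_force: 1.7
```

Request:
step_arm:
  plan:
    - {"dx": 0,"dy": 0,"dz": 0.005,"rx": 0,"ry": 0,"rz": 0,"claw": 1}

```text
time_s: 5.4
ee_pos: [0.4846, -0.2552, 0.0892]
eef_rot: [-3.142, 0.0, 2.743]
force: [-3.2, 1.6, 10.9]
grip_width: 0.0003
grip_force: 5.2
```

Request:
step_arm:
  plan:
    - {"dx": 0,"dy": 0,"dz": 0.005,"rx": 0,"ry": 0,"rz": 0,"claw": 1}

```text
time_s: 5.5
ee_pos: [0.4846, -0.2552, 0.0891]
eef_rot: [-3.142, 0.001, 2.743]
force: [-4.2, 3.4, 15.6]
grip_width: 0.0006
grip_force: 7.7
```

Request:
step_arm:
  plan:
    - {"dx": 0,"dy": 0,"dz": 0,"rx": 0,"ry": 0,"rz": 0,"claw": 1}

```text
time_s: 5.6
ee_pos: [0.4846, -0.2552, 0.0892]
eef_rot: [-3.141, 0.001, 2.743]
force: [-3.1, 2.4, 10.9]
grip_width: 0.0004
grip_force: 5.7
```

The force rose to 15 N at tip height 0.0722, so the breaker is home against its stop. Lifting and moving over to the green button.

Request:
step_arm:
  plan:
    - {"dx": 0,"dy": 0,"dz": -0.1,"rx": 0,"ry": 0,"rz": 0,"claw": 1}
    - {"dx": 0,"dy": 0,"dz": -0.3,"rx": 0,"ry": 0,"rz": 0,"claw": 1}
    - {"dx": 0,"dy": 0,"dz": -0.3,"rx": 0,"ry": 0,"rz": 0,"claw": 1}
    - {"dx": 0.1,"dy": 0.4,"dz": 0,"rx": 0,"ry": 0,"rz": 0,"claw": 1}
    - {"dx": 0.1,"dy": 0.45,"dz": 0,"rx": 0,"ry": 0,"rz": 0,"claw": 1}
    - {"dx": 0.1,"dy": 0.45,"dz": 0,"rx": 0,"ry": 0,"rz": 0,"claw": 1}
    - {"dx": 0.1,"dy": 0.45,"dz": 0,"rx": 0,"ry": 0,"rz": 0,"claw": 1}
    - {"dx": 0.1,"dy": 0.45,"dz": 0,"rx": 0,"ry": 0,"rz": 0,"claw": 1}
    - {"dx": 0.1,"dy": 0.45,"dz": 0,"rx": 0,"ry": 0,"rz": 0,"claw": 1}
    - {"dx": 0.1,"dy": 0.4,"dz": 0,"rx": 0,"ry": 0,"rz": 0,"claw": 1}

```text
time_s: 6.6
ee_pos: [0.5384, 0.0553, 0.1588]
eef_rot: [3.141, 0.0, 2.743]
force: [0.5, -0.5, -0.2]
grip_width: 0.0006
grip_force: 0.0
```

```bash
python3 m.py; python3 go.py .545 .084
```

```text
top trip 17 [ 0.4851 -0.2519  0.082 ] 0.075
top lock 41 [ 0.4942 -0.2038  0.082 ] 0.083
top blue 46 [ 0.5036 -0.1529  0.072 ] 0.073
top green 0 None None
top yellow 0 None None
side trip 3 [ 0.4767 -0.2612  0.082 ] 0.075
side lock 55 [ 0.4924 -0.2072  0.082 ] 0.082
side blue 51 [ 0.5017 -0.1565  0.072 ] 0.072
side green 38 [0.5425 0.079  0.072 ] 0.072
side yellow 33 [0.5503 0.135  0.072 ] 0.07
[0.53852824 0.05710151 0.15859523] [ 3.14100299e+00 -5.81852539e-05  2.74709023e+00]
t 6.7 pos [0.5385 0.0571 0.1586] tips z 0.1416 F [-0.2  0.2  0.3] w 0.0009436884863767842
dx,dy units [0.044 0.273]
```

Request:
step_arm:
  plan:
    - {"dx": 0.02,"dy": 0.14,"dz": 0,"rx": 0,"ry": 0,"rz": 0,"claw": 1}
    - {"dx": 0.02,"dy": 0.13,"dz": 0,"rx": 0,"ry": 0,"rz": 0,"claw": 1}
    - {"dx": 0,"dy": 0,"dz": 0.2,"rx": 0,"ry": 0,"rz": 0,"claw": 1}
    - {"dx": 0,"dy": 0,"dz": 0.2,"rx": 0,"ry": 0,"rz": 0,"claw": 1}
    - {"dx": 0,"dy": 0,"dz": 0.15,"rx": 0,"ry": 0,"rz": 0,"claw": 1}
    - {"dx": 0,"dy": 0,"dz": 0.05,"rx": 0,"ry": 0,"rz": 0,"claw": 1}
    - {"dx": 0,"dy": 0,"dz": 0,"rx": 0,"ry": 0,"rz": 0,"claw": 1}

```text
time_s: 7.4
ee_pos: [0.5451, 0.0793, 0.0981]
eef_rot: [-3.141, -0.001, 2.742]
force: [-0.1, 0.3, 0.6]
grip_width: 0.0005
grip_force: 0.0
```

```bash
python3 go.py .545 .084
python3 - <<'E'
from h import *
c=viewer.camera("side"); 
def pr(X):
    q=np.array(c["R"])@X+np.array(c["t"]); return np.round([(c["fx"]*q[0]/q[2]+c["cx"]-205)*8,(c["fy"]*q[1]/q[2]+c["cy"]-145)*8])
p=telemetry.get_obs()["ee_pos"]; print("tip",pr(p-[0,0,.017]),"btn",pr(np.array([.545,.084,.072])))
a=c["img"][145:215,205:275][...,::-1]; cv2.imwrite("pics/g1.png",cv2.resize(a,None,fx=8,fy=8,interpolation=2))
E
```

```text
t 7.4 pos [0.5451 0.0793 0.0981] tips z 0.0811 F [-0.1  0.3  0.6] w 0.0004695860338054942
dx,dy units [0.019 0.043]
tip [295. 321.] btn [288. 339.]
```

View pics/g1.png

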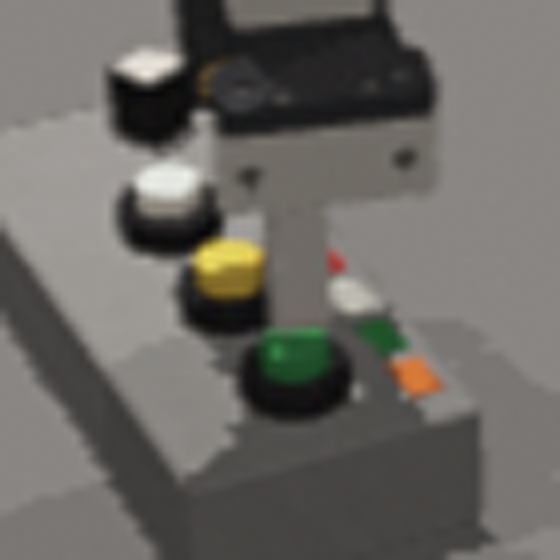

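The fingers line up with the green cap at (295,352), clear of the yellow one. Pressing now.

Request:
step_arm:
  plan:
    - {"dx": 0.01,"dy": 0.03,"dz": 0.04,"rx": 0,"ry": 0,"rz": 0,"claw": 1}
    - {"dx": 0,"dy": 0,"dz": 0.03,"rx": 0,"ry": 0,"rz": 0,"claw": 1}
    - {"dx": 0,"dy": 0,"dz": 0.02,"rx": 0,"ry": 0,"rz": 0,"claw": 1}
    - {"dx": 0,"dy": 0,"dz": 0.02,"rx": 0,"ry": 0,"rz": 0,"claw": 1}
    - {"dx": 0,"dy": 0,"dz": 0.02,"rx": 0,"ry": 0,"rz": 0,"claw": 1}

```text
time_s: 7.95
ee_pos: [0.5455, 0.0828, 0.0856]
eef_rot: [3.141, 0.0, 2.743]
force: [-1.5, 1.1, 4.6]
grip_width: 0.0006
grip_force: 1.7
```

Request:
step_arm:
  plan:
    - {"dx": 0,"dy": 0,"dz": 0.01,"rx": 0,"ry": 0,"rz": 0,"claw": 1}

```text
time_s: 8.05
ee_pos: [0.5455, 0.0828, 0.0845]
eef_rot: [3.141, 0.0, 2.743]
force: [-1.3, 0.4, 4.3]
grip_width: 0.0004
grip_force: 2.0
```

Request:
step_arm:
  plan:
    - {"dx": 0,"dy": 0,"dz": 0.01,"rx": 0,"ry": 0,"rz": 0,"claw": 1}

```text
time_s: 8.15
ee_pos: [0.5455, 0.0828, 0.0836]
eef_rot: [3.141, 0.0, 2.743]
force: [-2.0, 0.7, 4.9]
grip_width: 0.0004
grip_force: 2.3
```

Request:
step_arm:
  plan:
    - {"dx": 0,"dy": 0,"dz": 0.005,"rx": 0,"ry": 0,"rz": 0,"claw": 1}
    - {"dx": 0,"dy": 0,"dz": 0,"rx": 0,"ry": 0,"rz": 0,"claw": 1}

```text
time_s: 8.35
ee_pos: [0.5455, 0.0828, 0.0832]
eef_rot: [3.141, 0.0, 2.743]
force: [-1.9, 1.9, 5.4]
grip_width: -0.0
grip_force: 3.0
```

Nearly at the stop. One more half millimetre, then hold for a second.

Request:
step_arm:
  plan:
    - {"dx": 0,"dy": 0,"dz": 0.005,"rx": 0,"ry": 0,"rz": 0,"claw": 1}
    - {"dx": 0,"dy": 0,"dz": 0,"rx": 0,"ry": 0,"rz": 0,"claw": 1}

```text
time_s: 8.55
ee_pos: [0.5456, 0.0828, 0.0832]
eef_rot: [3.141, 0.0, 2.743]
force: [-4.4, 0.5, 10.7]
grip_width: 0.0005
grip_force: 5.3
```

Request:
step_arm:
  plan:
    - {"dx": 0,"dy": 0,"dz": 0,"rx": 0,"ry": 0,"rz": 0,"claw": 1}
    - {"dx": 0,"dy": 0,"dz": 0,"rx": 0,"ry": 0,"rz": 0,"claw": 1}
    - {"dx": 0,"dy": 0,"dz": 0,"rx": 0,"ry": 0,"rz": 0,"claw": 1}
    - {"dx": 0,"dy": 0,"dz": 0,"rx": 0,"ry": 0,"rz": 0,"claw": 1}
    - {"dx": 0,"dy": 0,"dz": 0,"rx": 0,"ry": 0,"rz": 0,"claw": 1}
    - {"dx": 0,"dy": 0,"dz": 0,"rx": 0,"ry": 0,"rz": 0,"claw": 1}
    - {"dx": 0,"dy": 0,"dz": 0,"rx": 0,"ry": 0,"rz": 0,"claw": 1}
    - {"dx": 0,"dy": 0,"dz": 0,"rx": 0,"ry": 0,"rz": 0,"claw": 1}

```text
time_s: 9.35
ee_pos: [0.5456, 0.0828, 0.0831]
eef_rot: [3.141, 0.0, 2.743]
force: [-3.5, 0.6, 11.0]
grip_width: 0.0005
grip_force: 5.4
```

The force reached 11 N with no further travel, so the button was fully down, and it has been held about 1 s. Withdrawing.

Request:
step_arm:
  plan:
    - {"dx": 0,"dy": 0,"dz": -0.05,"rx": 0,"ry": 0,"rz": 0,"claw": 1}
    - {"dx": 0,"dy": 0,"dz": -0.2,"rx": 0,"ry": 0,"rz": 0,"claw": 1}
    - {"dx": 0,"dy": 0,"dz": -0.4,"rx": 0,"ry": 0,"rz": 0,"claw": 1}
    - {"dx": 0,"dy": 0,"dz": -0.4,"rx": 0,"ry": 0,"rz": 0,"claw": 1}
    - {"dx": 0.3,"dy": -0.13,"dz": -0.3,"rx": 0,"ry": 0,"rz": 0,"claw": 1}
    - {"dx": 0.4,"dy": -0.17,"dz": 0,"rx": 0,"ry": 0,"rz": 0,"claw": 1}
    - {"dx": 0.4,"dy": -0.17,"dz": 0,"rx": 0,"ry": 0,"rz": 0,"claw": 1}
    - {"dx": 0.3,"dy": -0.13,"dz": 0,"rx": 0,"ry": 0,"rz": 0,"claw": 1}
    - {"dx": 0,"dy": 0,"dz": 0,"rx": 0,"ry": 0,"rz": 0,"claw": 1}
    - {"dx": 0,"dy": 0,"dz": 0,"rx": 0,"ry": 0,"rz": 0,"claw": 1}

```text
time_s: 10.35
ee_pos: [0.3933, 0.0817, 0.2179]
eef_rot: [3.141, 0.001, 2.743]
force: [1.4, -0.6, 0.1]
grip_width: 0.0006
grip_force: 0.0
```

```bash
python3 m.py
python3 - <<'E'
from h import *
a=[cv2.resize(viewer.camera(n)["img"][...,::-1],(400,300)) for n in ("top","side")]; cv2.imwrite("pics/end.png",np.hstack(a))
E
```

```text
top trip 17 [ 0.4832 -0.2539  0.082 ] 0.075
top lock 44 [ 0.4938 -0.2036  0.082 ] 0.082
top blue 45 [ 0.5037 -0.1527  0.072 ] 0.072
top green 55 [0.5466 0.0854 0.072 ] 0.073
top yellow 60 [0.5551 0.1427 0.072 ] 0.072
side trip 4 [ 0.4776 -0.2677  0.082 ] 0.074
side lock 55 [ 0.4924 -0.2072  0.082 ] 0.082
side blue 53 [ 0.5015 -0.1561  0.072 ] 0.072
side green 41 [0.543 0.079 0.072] 0.071
side yellow 38 [0.5506 0.1357 0.072 ] 0.07
[0.3938881  0.08171965 0.21748203] [3.14156920e+00 2.07808034e-04 2.74263857e+00]
```

View pics/end.png

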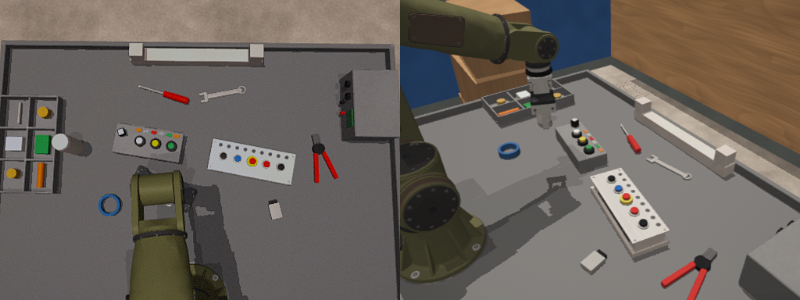

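The picture shows the arm clear, the tripped breaker at (266,164) down, the green button up and the loose things undisturbed.

```bash
python3 -c "
from station import hand_in; print(hand_in())"
```

```text
the job is handed in; nothing more can be done
None
```

The tripped red breaker is pushed fully home, and the green button was pressed fully down, held for about 1 s and released. The arm is withdrawn and the job is handed in; `hand_in()` returned no verdict.

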